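Pulse the spice grinder: seat its bayonet lid and hold it at half twist

TASK

Put the loose bayonet lid on the spice grinder: drop its two lugs through the notches of the mouth so that the driver blade under the lid enters the slotted knob and the lid sits flat and fully down, then twist it clockwise (seen from above) half-way to the lock, to the pulse position 45 degrees from where it went in and marked by the round stud. Do not go on to the lock click; finish with the gripper still holding the lid there against the return spring, and leave the dabba, jar and stopper where they are.

Things in the scene. Friction and masses are not known exactly. Their poses are not given: they have to be found in the camera images.
- lid_mid (a point): Centre of the loose black lid, on its axis, 29 mm above its lower edge. Axes: z up the lid's axis, x along its grip bar. At the start it stands upright on its hollow skirt (56 mm across, 22 mm tall); above that a cap disc 80 mm across, 22 to 28 mm up; on top the grip bar. A half turn of the lid makes no difference. About 0.14 kg.
- lid_bar (a point): Centre of the lid's upright steel grip bar, 43 mm above the lid's lower edge; same axes as lid_mid. The bar is 56 mm long (x), 16 mm wide (y) and 30 mm tall (28 to 58 mm above the lower edge).
- lid_lug (a point): Outer end of one of the two equal lugs on the skirt, which point along the lid's +x and -x below the ends of the bar: 10 mm wide, 6 mm thick, reaching 36 mm from the axis, 9 to 15 mm above the lid's lower edge (this point: +x lug, 12 mm up).
- lid_blade (a point): Bottom centre of the driver blade inside the lid's skirt, on the axis and level with the skirt's lower edge: 34 mm long along the lid's x, 6 mm thick.
- grinder: Fixed black round grinder base, 116 mm across the foot, 110 mm at the top; origin at the centre of its underside, z up, x along the line through the two notches of its mouth. On its rim: one rib beside each notch (entry), a round stud 45 degrees clockwise of it (pulse), twin thin ribs 90 degrees clockwise (lock).
- mouth (a point): Centre of the mouth, level with the top of its steel flange, 90 mm above the shelf; axes as the grinder's. Flange 5 mm thick, opening 60 mm across, two notches 15 mm wide along +x and -x reaching 41 mm from the axis. The lid enters with its bar along the notches; fully down, its cap rests on the flange and lid_mid is 7 mm above this point.
- pulse_stud (a point): Top of one of the two round studs (7 mm across) on the grinder's rim, 48.5 mm from the axis, 45 degrees clockwise of the +x notch: one end of the grip bar points at it in the pulse position. Under the flange the lugs have 2 mm of play up and down; sprung balls resist them from about 62 degrees and the lid clicks locked near 90.
- knob_slot (a point): Centre of the top of the captive slotted knob in the mouth, on its axis, 13 mm below the flange's top; x along its slot, 9 mm wide, 15 mm deep, open at both ends. The head, 34 mm across, stands inside the lid's skirt when the lid is on. At rest the slot lies along the notches.
- knob (a joint): Turn of the slotted knob in rad, 0 at rest, growing clockwise seen from above, up to 1.75. A weak spring (about 0.07 N m at 45 degrees) turns it back towards 0 when the lid is let go. The lid's blade has play in the slot, so the knob lags the lid by up to about 0.15 rad.
- dabba: Bystander: steel lidded tin, 82 mm across, 69 mm tall, loose; origin at the centre of its underside.
- jar: Bystander: orange plastic jar, 68 mm across, 95 mm tall, loose; origin at the centre of its underside.
- stopper: Bystander: small glass cruet stopper, 42 mm across, 50 mm tall, loose; origin at the centre of its underside.
Mind the look-alikes: they are no part of the job. What is shaped like the part that bears lid_mid but yellow is not meant.

How it is judged:
On the way:
1. the lid is fully down in the mouth at the entry position, its blade in the knob's slot, the knob not yet turned (horizontal distance between lid_mid and mouth below 0.004 m and z of lid_mid in the frame of mouth below 0.0105 m and angle between lid_mid's own z axis and vertical below 0.09 rad and angle between the x axis of lid_mid and the x axis of mouth, either way round below 0.26 rad and value of joint knob below 0.2 rad), for 0.1 s.
At the end, for the whole second after the job is handed in: The lid is on the grinder's axis within 4 mm, down within 3.5 mm, level within 5 degrees, turned 35 to 55 degrees clockwise, its blade holding the knob turned (0.42 to 1.0 rad); it is still and the gripper grips it (over 2 N). Bystanders within 30 mm of their starts (horizontal distance between lid_mid and mouth below 0.004 m and z of lid_mid in the frame of mouth below 0.0105 m and angle between lid_mid's own z axis and vertical below 0.09 rad and angle between the x axis of lid_mid and the x axis of mouth, either way round between 0.61 and 0.96 rad and value of joint knob between 0.42 and 1 rad and contact force between the fingers and lid above 2 N and angular speed of lid below 0.15 rad/s); the arm keeps its last pose, push and grip.
It fails at once if the lid was turned on into the lock click (value of joint knob above 1.2 rad).
It fails at once if the dabba was moved or tipped (distance of dabba from where it was at the start of the episode above 0.03 m or angle between dabba's own z axis and vertical above 0.6 rad).
It fails at once if the jar was moved or tipped (distance of jar from where it was at the start of the episode above 0.03 m or angle between jar's own z axis and vertical above 0.6 rad).
It fails at once if the glass stopper was moved or tipped (distance of stopper from where it was at the start of the episode above 0.03 m or angle between stopper's own z axis and vertical above 0.6 rad).
It also fails if it takes over 48 s, if anything falls off the work surface, if the arm or the gripper's body presses on something with over 40 N, if the wrist force passes 120 N, or if a joint passes its speed limit or range.

ROBOT

A 7-joint arm with a two-finger parallel gripper is mounted at the origin on the work surface. World frame = base frame: x ahead of the robot, y to its left, z up, the work surface at z = 0. Lengths are in m, angles in rad, forces in N, time in s.
With the tool pointing down it reaches from about 0.4 to 0.875 m from the base axis. Payload 19.3 kg.
Tool frame: the origin (TCP) lies between the finger pads; the fingertips stand 25 mm ahead of it and the grasp point (between the pads) lies 6 mm ahead of it (tips_ahead is the distance from the TCP to the fingertips, in m); z points along the fingers, y is the direction in which the jaws open and shut (so a half turn about z gives the same grasp; the last joint's range is limited). The gripper opens to 85 mm and grips with 20 to 120 N. Pads are 22 mm wide; open, the fingers measure 114 mm over their backs; the gripper's body (76 mm by 85 mm) begins 54 mm behind the grasp point. The pads swing forward as they close: fully open they stand 13 mm farther back than shut.
Start: joints at [1.218, 0.521, -0.036, 1.599, 0.021, 1.021, -0.113], TCP at [0.174, -0.6, 0.256] pointing down, gripper open.
Joint ranges: [-2.91, 2.91], [-0.3, 2.13], [-1.5, 1.42], [0.17, 2.43], [-1.26, 4.41], [0.16, 1.93], [-2.52, 2.52]. Speed limits (rad/s): [1.89, 1.89, 2.39, 2.39, 3.01, 3.01, 3.01].

INTERFACE

Orientations are given as a unit quaternion [w, x, y, z].
In Python, from bench import movep, move_straight, goto_joints, set_gripper, dwell, ik, state, camera, calibration, MotionError, job_done, tips_ahead gives the robot as it stands. Calls block until the motion is done:
- movep(position, orientation): joint-space move of the TCP to a pose.
- move_straight(position, ori=None, velocity=0.15): straight line of the TCP; ori=None keeps the orientation; velocity is the mean speed in m/s.
- goto_joints(angles): joint-space move.
- set_gripper(opening): finger opening in m; the grip force is fixed at half the most; returns when the fingers have stopped.
- dwell(seconds).
- ik(position, orientation): joint angles nearest the present ones, or None.
- state(): the state.
- camera(name): name is "side" or "top"; returns the picture (384x512x3 uint8, red, green, blue); there is no depth.
- calibration(name): a dict with "fx", "fy", "cx", "cy" (pixels), "dist_coeffs" ([k1, k2, p1, p2, k3] as OpenCV has them; the pictures are not rectified), "cam_to_world" (4x4, takes a point from camera to world coordinates). Camera axes: x right, y up, looking along -z (the intrinsics and any distortion apply to the point x, -y, -z); pixel columns grow to the right and rows downward; lengths in m; the calibration is good to about 2 mm. A picture is of the moment at which its call begins. calibration takes no time and is no camera call.
A pose or a line that the arm cannot do raises MotionError and nothing moves.
- job_done(): hands the job in, once; it reports no verdict.
The state is a dict: "time": time; "qpos": joint angles; "qvel": joint speeds; "tau": joint torques, N m; "position": TCP position; "ee_rot": TCP orientation; "wrist_force": force on the tool from outside, world axes, zero at the start; "ft_torque": the same for the moment, N m; "opening": finger opening in m.
Only numpy, scipy, OpenCV 4.12 (cv2) and the standard library are available. Lean on these libraries where they do the work, as an engineer would, in place of code of your own. Each camera call takes 0.05 s, during which the arm holds its last target.

## Working session

There is one attempt and no reset: what is moved stays moved. The work goes in short steps, each a Python script; the robot and the scene stay as the last script left them, time stands still between calls to the robot, and variables do not carry over. Pictures are saved under pics/ and viewed, and the job is handed in when it is done.

```bash
mkdir -p pics; ls; python3 - <<'E'
from bench import *
import cv2
for n in("side","top"):
    cv2.imwrite(f"pics/{n}0.png",camera(n)[:,:,::-1]); c=calibration(n); print(n,c)
s=state(); print(s["time"],s["position"],s["ee_rot"],s["wrist_force"],s["opening"],tips_ahead)
E
```

```text
pics
side {'fx': 395.7528639391303, 'fy': 395.7528639391303, 'cx': 251.31703465933748, 'cy': 194.85844760813023, 'dist_coeffs': array([-0.00893134,  0.        ,  0.        ,  0.        ,  0.        ]), 'cam_to_world': array([[ 0.72116939,  0.54957514, -0.42176044,  0.15032748],
       [-0.69274469,  0.5759827 , -0.43399161, -0.3676758 ],
       [ 0.00441572,  0.60515377,  0.79609636,  0.73256621],
       [ 0.        ,  0.        ,  0.        ,  1.        ]])}
top {'fx': 364.8187725161264, 'fy': 364.8187725161264, 'cx': 259.32613788892724, 'cy': 190.5129264108437, 'dist_coeffs': array([-0.03898406,  0.        ,  0.        ,  0.        ,  0.        ]), 'cam_to_world': array([[ 0.01870433,  0.98388337, -0.17783045,  0.38892574],
       [-0.99945344,  0.02324818,  0.02350206,  0.03094831],
       [ 0.02725752,  0.17729366,  0.98378046,  0.86680295],
       [ 0.        ,  0.        ,  0.        ,  1.        ]])}
0.1 [ 0.17429962 -0.59994117  0.25580741] [-4.71081473e-04  9.90021653e-01  1.40914491e-01 -1.04829066e-04] [ 0.7658786  -0.40926936  0.23044547] 0.08553673761868438 0.025
```

View pics/side0.png

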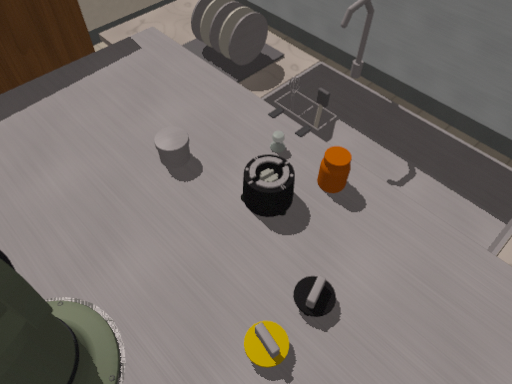

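View pics/top0.png

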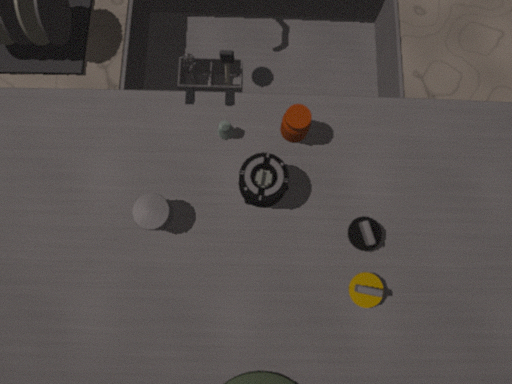

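Side view: the black lid is at about (314,296), a yellow look-alike at (266,344) and the grinder at (268,180). In the top view the same three are at (365,233), (366,290) and (264,178). The black lid with the steel bar fits the description; the yellow one is excluded. I'll confirm that in enlarged crops.

```bash
python3 - <<'E'
import cv2,numpy as np
s=cv2.imread("pics/side0.png");t=cv2.imread("pics/top0.png")
def c(i,x,y,w,h): return cv2.resize(i[y:y+h,x:x+w],(400,300),interpolation=cv2.INTER_CUBIC)
a=np.vstack([np.hstack([c(s,228,140,80,60),c(s,274,266,80,60)]),np.hstack([c(t,224,148,80,60),c(t,326,203,80,60)])])
a=np.clip(a.astype(float)*1.5,0,255).astype(np.uint8)
cv2.imwrite("pics/crop0.png",a)
E
```

```text
(no output)
```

View pics/crop0.png

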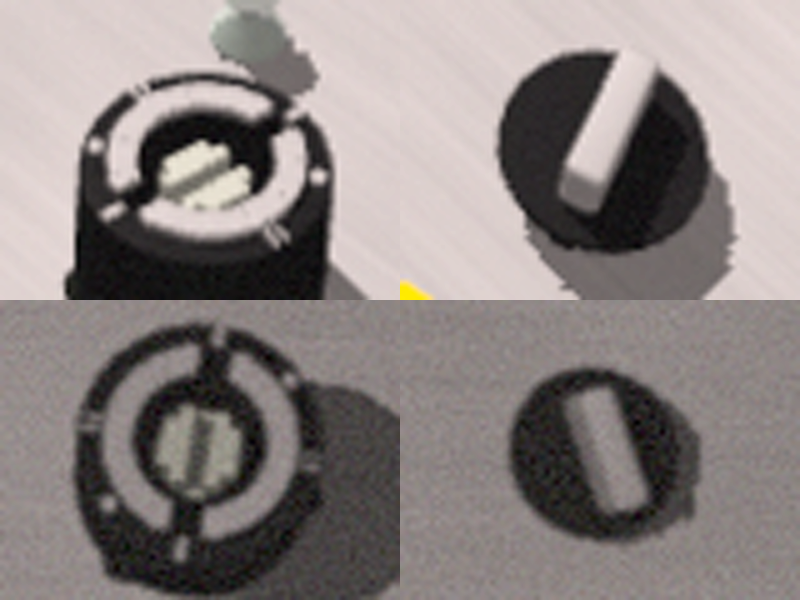

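The crops confirm it. Left is the grinder (flange, ribs, studs, slot along the notches) and right is the black lid with its steel bar. Next I'll measure both.

```bash
cat > h.py <<'E'
import numpy as np,cv2
from bench import *
def avg(n,k=4): return np.mean([camera(n).astype(float) for _ in range(k)],0)
def rays(n,px):
    c=calibration(n);K=np.array([[c["fx"],0,c["cx"]],[0,c["fy"],c["cy"]],[0,0,1]])
    u=cv2.undistortPoints(np.asarray(px,float).reshape(-1,1,2),K,c["dist_coeffs"]).reshape(-1,2)
    M=np.array(c["cam_to_world"]);d=np.c_[u[:,0],-u[:,1],-np.ones(len(u))]@M[:3,:3].T
    return M[:3,3],d
def plane(n,px,z):
    o,d=rays(n,px); return o+d*((z-o[2])/d[:,2])[:,None]
def tri(p1,p2):
    (o1,d1),(o2,d2)=rays("side",[p1]),rays("top",[p2]);d1=d1[0]/np.linalg.norm(d1);d2=d2[0]/np.linalg.norm(d2)
    A=np.zeros((3,3));b=np.zeros(3)
    for o,d in((o1,d1),(o2,d2)):
        P=np.eye(3)-np.outer(d,d);A+=P;b+=P@o
    x=np.linalg.solve(A,b);P=np.eye(3)-np.outer(d1,d1);return x,2*np.linalg.norm(P@(x-o1))
E
cat > m.py <<'E'
from h import *
S=avg("side");T=avg("top");np.savez("av.npz",S=S,T=T)
im={"side":S,"top":T}
def blob(n,x,y,w,r=5):  # bright centroid around crop pos
    I=im[n].mean(2);yy,xx=np.mgrid[int(y)-r:int(y)+r+1,int(x)-r:int(x)+r+1]
    return I,xx,yy
roi={"side":(228,140),"top":(224,148)}
feat={"side":{"e1":(295,112),"e2":(113,211),"s1":(318,176),"s2":(95,146),"l1":(277,235),"l2":(141,90)},
"top":{"e1":(216,335-300),"e2":(181,248),"s1":(290,78),"s2":(108,203),"l1":(312,160),"l2":(92,122)}}
P={}
for n in feat:
    I=im[n].mean(2)
    for k,(a,b) in feat[n].items():
        x,y=roi[n][0]+a/5-.4,roi[n][1]+b/5-.4
        for _ in range(4):
            yy,xx=np.mgrid[0:384,0:512];w=np.exp(-((xx-x)**2+(yy-y)**2)/(2*1.5**2))*np.clip(I-np.percentile(I[int(y)-3:int(y)+4,int(x)-3:int(x)+4],30),0,None)
            x,y=(w*xx).sum()/w.sum(),(w*yy).sum()/w.sum()
        P[n,k]=(x,y)
X={}
for k in feat["side"]:
    X[k],g=tri(P["side",k],P["top",k]);print(k,np.round(P["side",k],1),np.round(P["top",k],1),np.round(X[k],4),"gap",round(g,4))
for a in "esl":
    print(a,"centre",np.round((X[a+"1"]+X[a+"2"])/2,4),"diam",np.linalg.norm((X[a+"1"]-X[a+"2"])[:2]),"ang",np.degrees(np.arctan2(*(X[a+"1"]-X[a+"2"])[1::-1])))
def seg(n,mask,cx,cy):
    N,L,st,ce=cv2.connectedComponentsWithStats(mask.astype(np.uint8))
    l=L[cy,cx]; return (L==l).astype(np.uint8)
# flange steel outline
for n,(x0,y0) in roi.items():
    I=im[n];sub=np.zeros(I.shape[:2],bool);sub[y0:y0+60,x0:x0+80]=1
# lid
for n,c in {"side":(314,296),"top":(365,233)}.items():
    I=im[n].mean(2);x,y=c;w=26
    bg=np.median(I[y-30:y+30,x-40:x+40]);print(n,"bg",bg)
    loc=np.zeros(I.shape,bool);loc[y-w:y+w,x-w:x+w]=1
    dark=loc&(I<bg*.42)
    cs,_=cv2.findContours(dark.astype(np.uint8),cv2.RETR_EXTERNAL,cv2.CHAIN_APPROX_NONE)
    cc=max(cs,key=cv2.contourArea);hull=np.zeros(I.shape,np.uint8);cv2.drawContours(hull,[cv2.convexHull(cc)],-1,1,-1)
    bar=cv2.erode(hull,np.ones((3,3)))*(I>bg*.55)
    h=cv2.convexHull(cc).reshape(-1,2)
    p=plane(n,h,0.028);A=np.c_[2*p[:,:2],np.ones(len(p))]
    s=np.linalg.lstsq(A,(p[:,:2]**2).sum(1),rcond=None)[0];R=np.sqrt(s[2]+s[0]**2+s[1]**2)
    print(n,"disc@28mm",np.round(s[:2],4),"R",round(R,4))
E
python3 m.py; python3 - <<'E'
import numpy as np,cv2
z=np.load("av.npz")
a=lambda I,x,y:cv2.resize(np.clip(I[y-25:y+25,x-33:x+33,::-1]*1.4,0,255).astype(np.uint8),None,fx=6,fy=6,interpolation=cv2.INTER_NEAREST)
v=np.hstack([a(z["S"],314,296),a(z["T"],365,233)]);print(v.shape);cv2.imwrite("pics/lid1.png",v)
E
```

```text
e1 [288.3 160.8] [267.8 152.4] [ 0.6157 -0.0046  0.0878] gap 0.0004
e2 [250.1 181.7] [259.7 197.4] [0.5147 0.0113 0.0865] gap 0.0001
s1 [291.  174.7] [281.6 163.5] [ 0.5912 -0.0355  0.0872] gap 0.0008
s2 [246.3 168.4] [245.8 187.9] [0.5341 0.0422 0.0886] gap 0.0016
l1 [281.9 185.5] [284.3 180.1] [ 0.5548 -0.0421  0.0874] gap 0.0011
l2 [254.8 155.3] [244.5 172.3] [0.5642 0.0461 0.1044] gap 0.0031
e centre [0.5652 0.0033 0.0872] diam 0.10216175580950058 ang -8.963029738097758
s centre [0.5627 0.0033 0.0879] diam 0.09645018200552881 ang -53.64978430299414
l centre [0.5595 0.002  0.0959] diam 0.08873033767257722 ang -96.10639673658658
side bg 139.75
side disc@28mm [ 0.4437 -0.2365] R 0.0394
top bg 90.08333333333333
top disc@28mm [ 0.4457 -0.2353] R 0.0387
(300, 792, 3)
```

View pics/lid1.png

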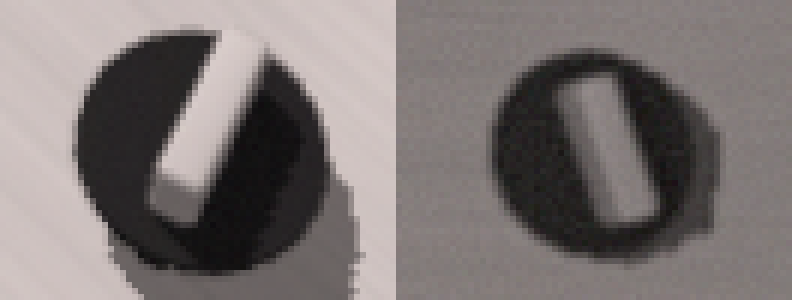

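```bash
cat > m2.py <<'E'
from h import *
z=np.load("av.npz");im={"side":z["S"],"top":z["T"]}
def circ(p):
    A=np.c_[2*p[:,:2],np.ones(len(p))]
    s=np.linalg.lstsq(A,(p[:,:2]**2).sum(1),rcond=None)[0];return s[:2],np.sqrt(s[2]+s[0]**2+s[1]**2)
cents={}
for n,c in {"side":(269,173),"top":(264,177)}.items():
    # radial profile sub-pixel edges: opening inner/outer flange edges on plane z=.09
    c0=np.array([.563,.0033])
    I=im[n].mean(2).astype(np.float32)
    cal=calibration(n);M=np.array(cal["cam_to_world"]);K=np.array([[cal["fx"],0,cal["cx"]],[0,cal["fy"],cal["cy"]],[0,0,1]])
    def proj(p):
        q=(np.asarray(p)-M[:3,3])@M[:3,:3];q=q*[1,-1,-1]
        return cv2.projectPoints(q.reshape(-1,1,3),np.zeros(3),np.zeros(3),K,cal["dist_coeffs"])[0].reshape(-1,2)
    for it in range(2):
        pin=[];pout=[]
        for a in np.radians(np.arange(0,360,5)):
            rel=(np.degrees(a)+8.8+90)%180-90
            if abs(rel)<25: continue
            r=np.arange(.022,.054,.0005)
            px=proj(np.c_[c0[0]+r*np.cos(a),c0[1]+r*np.sin(a),np.full(len(r),.09)])
            v=cv2.remap(I,px[:,0].astype(np.float32).reshape(1,-1),px[:,1].astype(np.float32).reshape(1,-1),cv2.INTER_LINEAR)[0]
            g=np.gradient(v)
            m=r>.037;k=np.argmin(np.where(m&(r<.049),g,9e9));
            pout.append(c0+r[k]*np.array([np.cos(a),np.sin(a)]))
            k=np.argmax(np.where((r<.036)&(r>.0255),g,-9e9));pin.append(c0+r[k]*np.array([np.cos(a),np.sin(a)]))
        res=[]
        for p in(pin,pout):
            p=np.array(p)
            for _ in range(3):
                s,R=circ(p);e=np.abs(np.hypot(*(p-s).T)-R);p=p[e<max(2*np.median(e),.0008)]
            res.append((s,R,len(p)));
        c0=(res[1][0])
    print(n,"inner",res[0],"outer",res[1])
    # lid disc + bar
for n,c in {"side":(314,296),"top":(365,233)}.items():
    I=im[n].mean(2);x,y=c;w=27
    bg=np.median(I[y-30:y+30,x-40:x+40])
    dark=np.zeros(I.shape,np.uint8);dark[y-w:y+w,x-w:x+w]=(I<bg*.42)[y-w:y+w,x-w:x+w]
    cs,_=cv2.findContours(dark,cv2.RETR_EXTERNAL,cv2.CHAIN_APPROX_NONE);cc=max(cs,key=cv2.contourArea)
    hull=np.zeros(I.shape,np.uint8);cv2.drawContours(hull,[cv2.convexHull(cc)],-1,1,-1)
    hull=cv2.erode(hull,np.ones((3,3)))if n=="top" else hull
    thr=(bg*.6 if n=="top" else bg*.9)
    bar=hull*(I>thr);N,L,st,_=cv2.connectedComponentsWithStats(bar.astype(np.uint8));l=1+np.argmax(st[1:,4])
    ys,xs=np.nonzero(L==l);p=plane(n,np.c_[xs,ys],.058)[:,:2]
    m=p.mean(0);e,V=np.linalg.eigh(np.cov((p-m).T));d=V[:,1];q=(p-m)@V
    print(n,"bar px",np.c_[xs,ys].mean(0).round(1),"c@58",m.round(4),"ang",np.degrees(np.arctan2(d[1],d[0]))%180,"len",np.ptp(q[:,1]),"wid",np.ptp(q[:,0]),len(p))
    rect=cv2.minAreaRect((p*1e4).astype(np.float32));print("  rect",rect)
    for mm in (0.028,):
        hp=plane(n,cv2.convexHull(cc).reshape(-1,2),mm)[:,:2]
        for _ in range(4):
            s,R=circ(hp);e2=np.abs(np.hypot(*(hp-s).T)-R);hp=hp[e2<max(2*np.median(e2),.0006)]
        print("  disc",s.round(4),R.round(4),len(hp))
    if 1:
        v=np.clip(im[n][y-30:y+30,x-40:x+40,::-1]*1.3,0,255).astype(np.uint8).copy();v[(L==l)[y-30:y+30,x-40:x+40]]=(0,0,255);cv2.imwrite(f"pics/bar_{n}.png",cv2.resize(v,(400,300),interpolation=cv2.INTER_NEAREST))
E
python3 m2.py; python3 -c "
import cv2,numpy as np
cv2.imwrite('pics/bar1.png',np.hstack([cv2.imread('pics/bar_side.png'),cv2.imread('pics/bar_top.png')]))"
```

```text
side inner (array([0.56215745, 0.00232906]), np.float64(0.028975057417396574), 40) outer (array([0.56170903, 0.0029825 ]), np.float64(0.04357674794522215), 29)
top inner (array([0.56260006, 0.0039453 ]), np.float64(0.02912100569945208), 46) outer (array([0.56286217, 0.00373874]), np.float64(0.04306779241319364), 38)
side bar px [315.5 289.1] c@58 [ 0.4433 -0.2354] ang 17.53999523189077 len 0.04711897627553789 wid 0.01252111004904654 168
  rect ((4436.6162109375, -2352.68359375), (470.96295166015625, 123.91094970703125), 18.215402603149414)
  disc [ 0.4438 -0.2365] 0.0393 19
top bar px [366.9 232.5] c@58 [ 0.4456 -0.2304] ang 18.2001040934949 len 0.055666092657700214 wid 0.023913399273809366 252
  rect ((4453.30810546875, -2304.87158203125), (556.75146484375, 233.15505981445312), 17.30522918701172)
  disc [ 0.4453 -0.2351] 0.0388 17
```

View pics/bar1.png

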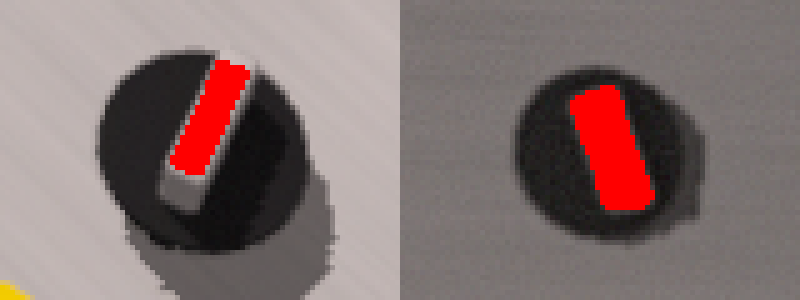

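```bash
cat >> h.py <<'E'
def Q(deg): a=np.radians(deg)/2; return [0,float(np.cos(a)),float(np.sin(a)),0]
E
python3 - <<'E'
from h import *
z=np.load("av.npz")
# height check: black cap ellipse centres, two views
c=[]
for n,I,(x,y) in(("side",z["S"],(314,296)),("top",z["T"],(365,233))):
    g=I.mean(2);bg=np.median(g[y-30:y+30,x-40:x+40]);m=np.zeros(g.shape,np.uint8);m[y-27:y+27,x-27:x+27]=(g<bg*.42)[y-27:y+27,x-27:x+27]
    cs,_=cv2.findContours(m,cv2.RETR_EXTERNAL,cv2.CHAIN_APPROX_NONE);h=cv2.convexHull(max(cs,key=cv2.contourArea));c.append(cv2.fitEllipse(h)[0])
print("cap centre",c,tri(*c))
for p in([.4445,-.2358,.058],[.4445,-.2358,.2]):
    print(ik(p,Q(18)))
for a in(18,-8.8,-53.8,-60): print(a,ik([.5622,.0032,.2],Q(a)))
set_gripper(.06)
movep([.4445,-.2358,.16],Q(18))
s=state();print(s["time"],s["position"],s["wrist_force"],s["opening"],s["qpos"])
cv2.imwrite("pics/a_side.png",camera("side")[:,:,::-1])
E
```

```text
cap centre [(314.1405029296875, 296.58416748046875), (364.79144287109375, 233.42799377441406)] (array([ 0.44543872, -0.23667031,  0.0226853 ]), np.float64(0.0007071275117241532))
[ 0.45814275  0.65032983 -0.11794869  2.04733703  0.16366772  0.4525509
 -1.03997018]
[ 0.52058988  0.41018948 -0.19424389  1.9655384   0.1101416   0.77580092
 -0.99331431]
18 [ 0.15814815  0.51061592 -0.37114299  1.80943433  0.23507527  0.8648415
 -1.57995956]
-8.8 [ 0.10017376  0.50202388 -0.29040867  1.81257078  0.18391643  0.85326766
 -2.00214244]
-53.8 [-0.2758538   0.50170489  0.22810371  1.83296663 -0.14881257  0.82345164
 -2.4832948 ]
-60 [-0.43381839  0.53345902  0.4549054   1.84109606 -0.30576269  0.83640857
 -2.44473819]
2.5667 [ 0.44431468 -0.23684648  0.16015738] [ 0.15711084  0.23741185 -0.13816223] 0.06006063910639308 [ 0.50597596  0.47106455 -0.17543448  1.99763025  0.12653607  0.68269314
 -1.00706484]
```

View pics/a_side.png

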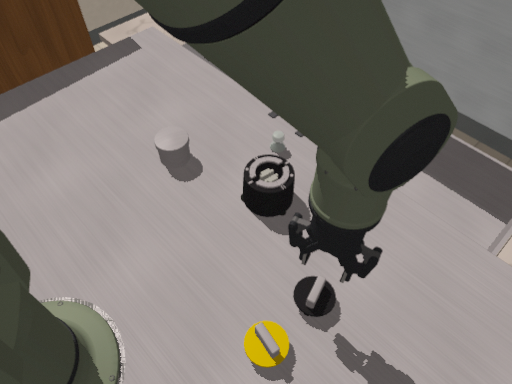

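The arm is hovering over the black lid at side (314,296), fingers straddling the bar. At yaw −54° joint 7 would be within 0.04 rad of its limit, so I'll use the half-turned grasp instead.

```bash
python3 - <<'E'
from h import *
movep([.4445,-.2358,.14],Q(198)); dwell(.3)
s=state();print(s["time"],s["position"],s["qpos"].round(3),s["ee_rot"])
E
```

```text
5.2083 [ 0.4445194  -0.23577596  0.1400186 ] [ 1.07   0.687 -0.976  1.984  0.748  0.882  1.57 ] [-9.88106747e-06 -1.56375310e-01  9.87697707e-01 -4.16383133e-05]
```

```bash
python3 - <<'E'
from h import *
for zz in(.09,.07,.059):
    move_straight([.4445,-.2358,zz],None,.08);s=state();print(s["time"],s["position"].round(4),s["wrist_force"].round(1))
    if abs(s["wrist_force"]).max()>8: break
else:
    cv2.imwrite("pics/b_side.png",camera("side")[:,:,::-1])
    set_gripper(0.0)
    s=state();print(s["time"],s["position"].round(4),s["wrist_force"].round(1),s["opening"])
    move_straight([.4445,-.2358,.2],None,.12);dwell(.2)
    s=state();print(s["time"],s["position"].round(4),s["wrist_force"].round(1),s["opening"])
    cv2.imwrite("pics/c_side.png",camera("side")[:,:,::-1]);cv2.imwrite("pics/c_top.png",camera("top")[:,:,::-1])
for a,z in((171.2,.2),(171.2,.127),(126.2,.127),(122,.127)): print(a,ik([.5622,.0032,z],Q(a)))
E
```

```text
5.9833 [ 0.4447 -0.2357  0.0901] [0.2 0.5 0. ]
6.3833 [ 0.4444 -0.2356  0.0698] [-0.5 -0.1  0.3]
6.675 [ 0.4443 -0.2357  0.0587] [ 0.1  0.  -0.1]
7.1917 [ 0.4446 -0.2359  0.0592] [-0.3  0.7  7.2] 0.015180640421824846
8.7167 [ 0.4444 -0.2357  0.1996] [ 0.1 -0.2 -1.4] 0.014743770900057499
171.2 [ 0.50921235  0.63703609 -0.90022595  1.79151939  0.58510644  1.00431771
  0.79273722]
171.2 [ 0.45583932  0.72760737 -0.82382268  1.84353973  0.6849164   0.88106532
  0.71502857]
126.2 [ 0.3456803   0.67189011 -0.6501634   1.84909842  0.54865732  0.8073422
  0.04075877]
122 [ 0.33478364  0.66750133 -0.63365725  1.84966229  0.53551802  0.80130974
 -0.02159666]
```

View pics/c_side.png

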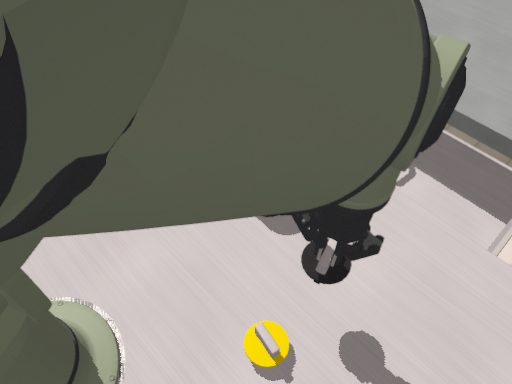

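View pics/c_top.png

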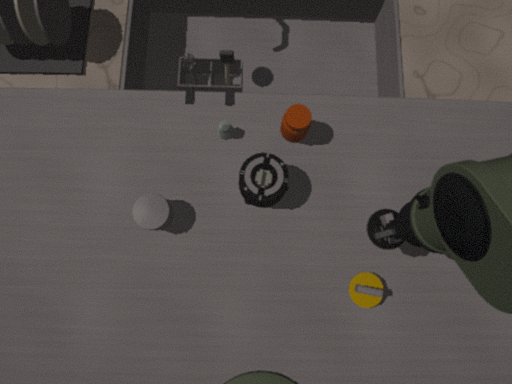

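Lid gripped and lifted: side view shows it at (326,262), yellow left in place. I'll carry it over the mouth and check.

```bash
python3 - <<'E'
from h import *
movep([.5622,.0032,.2],Q(171.2));dwell(.3)
s=state();print(s["time"],s["position"].round(4),s["qpos"].round(3))
move_straight([.5622,.0032,.165],None,.1);dwell(.2)
s=state();print(s["time"],s["position"].round(4),s["wrist_force"].round(1))
S=avg("side",3);T=avg("top",3);np.savez("av2.npz",S=S,T=T)
a=lambda I,x,y:cv2.resize(np.clip(I[y-40:y+40,x-50:x+50,::-1]*1.4,0,255).astype(np.uint8),None,fx=4,fy=4,interpolation=cv2.INTER_CUBIC)
cv2.imwrite("pics/d.png",np.hstack([a(S,268,165),a(T,264,178)]));cv2.imwrite("pics/d_side.png",S[:,:,::-1]);cv2.imwrite("pics/d_top.png",T[:,:,::-1])
E
```

```text
10.1583 [0.5621 0.0023 0.2   ] [ 0.511  0.637 -0.9    1.792  0.585  1.004  0.793]
10.8583 [0.5625 0.0033 0.1655] [ 0.5  0.8 -2.4][ WARN:0@8.904] global loadsave.cpp:1063 imwrite_ Unsupported depth image for selected encoder is fallbacked to CV_8U.
```

View pics/d.png

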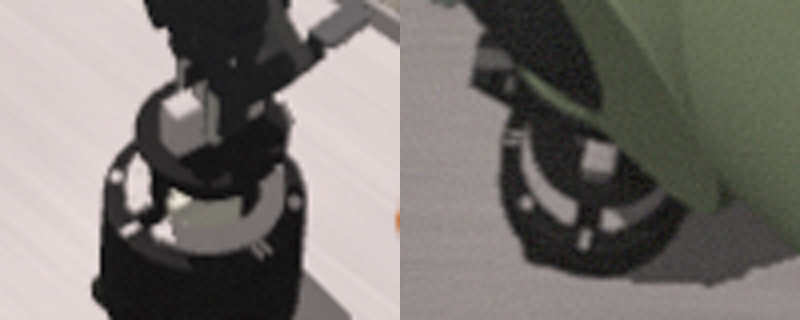

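View pics/d_side.png

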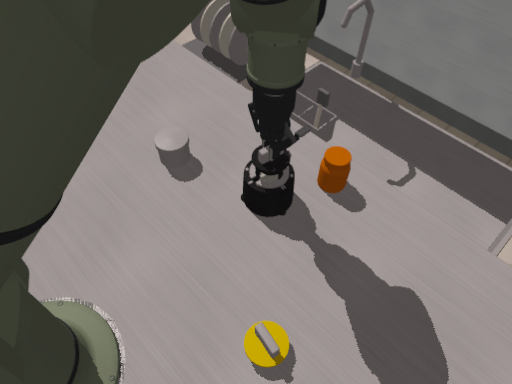

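View pics/d_top.png

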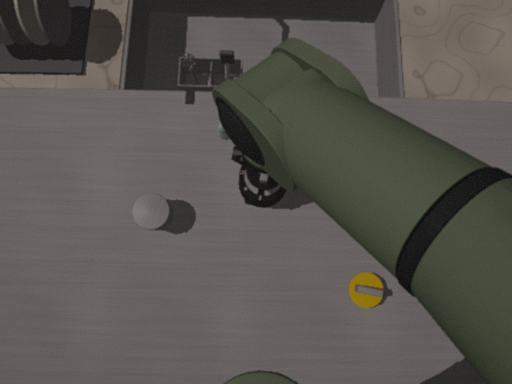

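```bash
python3 - <<'E'
from h import *
z=np.load("av2.npz")
a=lambda I,x,y:cv2.resize(np.clip(I[y:y+50,x:x+40,::-1]*1.5,0,255).astype(np.uint8),None,fx=10,fy=10,interpolation=cv2.INTER_CUBIC)
cv2.imwrite("pics/e.png",np.hstack([a(z["S"],248,140),a(z["T"],244,162)]))
E
```

```text
(no output)
```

View pics/e.png

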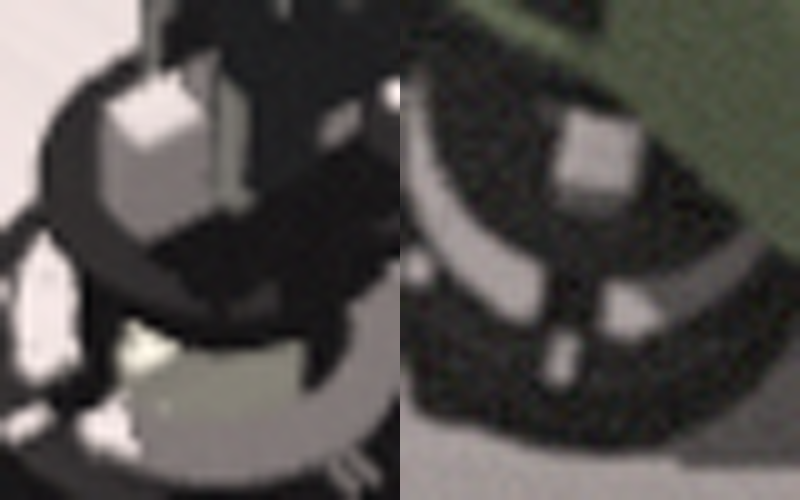

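```bash
python3 - <<'E'
from h import *
d=np.array([np.cos(np.radians(-8.8)),np.sin(np.radians(-8.8)),0])
print("end->centre", tri((260.05,152.05),(263.2,179.45)), tri((260.05,152.05),(263.2,179.45))[0]+.028*d)
for n,p in(("side",(260.05,152.05)),("top",(263.2,179.45))): print(n,plane(n,[p],.164)[0]+.028*d)
# side: end corners
c=plane("side",[(248+10.3-.45,140+10.5-.45),(248+14.7-.45,140+14.5-.45)],.164);print(c)
v=c[0]-c[1];print(np.hypot(*v[:2]),np.degrees(np.arctan2(v[1],v[0])))
# e2 rib/s2 stud pixel stay?  cap left edge, top front edge
ps=[(248+x/10-.45,140+y/10-.45) for x,y in((42,165),(55,115),(90,75),(62,215),(90,260),(130,300))]
p=plane("side",ps,.134)[:,:2];A=np.c_[2*p,np.ones(len(p))];print("free fit",np.linalg.lstsq(A,(p**2).sum(1),rcond=None)[0])
for c0 in ([.5619,.0027],): print((np.hypot(*(p-c0).T)*1e3).round(1))
pt=plane("top",[(244+x/10-.45,162+y/10-.45) for x,y in((415,60),(440,160),(480,220),(540,265),(620,280),(700,260))],.128)[:,:2]
print((np.hypot(*(pt-[.5627,.0038]).T)*1e3).round(1))
A=np.c_[2*pt,np.ones(len(pt))];print(np.linalg.lstsq(A,(pt**2).sum(1),rcond=None)[0][:2])
E
```

```text
end->centre (array([0.53816275, 0.00711065, 0.16313607]), np.float64(0.0007124419364931204)) [0.56583314 0.00282705 0.16313607]
side [0.5649091  0.00240901 0.164     ]
top [0.56595374 0.00265849 0.164     ]
[[ 5.37890408e-01  1.35397084e-02  1.64000000e-01]
 [ 5.36592499e-01 -9.76668410e-05  1.64000000e-01]]
0.013698998849727036 84.56336946537925
free fit [ 0.56973278 -0.00177042 -0.3226112 ]
[36.8 38.  39.  34.4 35.6 38.7]
[ 44.4  50.   61.8  77.   93.3 107.4]
[ 0.56880443 -0.08158359]
```

```bash
python3 - <<'E'
from h import *
I=np.load("av2.npz");
def fixR(n,pix,z):
    from scipy.optimize import least_squares
    p=plane(n,pix,z)[:,:2]
    r=least_squares(lambda c:np.hypot(*(p-c).T)-.0397,[.563,.003]);print(n,r.x.round(4),(r.fun*1e3).round(1))
fixR("side",[(248+x/10-.45,140+y/10-.45) for x,y in((42,165),(55,115),(90,75),(46,195))],.134)
fixR("top",[(244+(x-400)/10-.45,162+y/10-.45) for x,y in((425,85),(440,160),(480,220),(540,265),(620,280),(700,260))],.133)
E
```

```text
side [0.5656 0.0022] [ 0.   0.1 -0.1 -0.1]
top [0.5637 0.0019] [ 0.1 -0.2 -0.3  0.4  0.2 -0.3]
```

Bar-end triangulation puts the held lid about 3 mm too far along +x and about 0.8 mm along −y of the mouth, and both views agree on that. The top cap-edge fit gave only +0.9 mm in x, probably because of the shadow on the flange. I'll correct and re-measure.

```bash
python3 - <<'E'
from h import *
move_straight([.5594,.004,.15],None,.05);dwell(.3)
s=state();print(s["time"],s["position"].round(4),s["wrist_force"].round(1))
S=avg("side",3);T=avg("top",3);np.savez("av3.npz",S=S,T=T)
a=lambda I,x,y:cv2.resize(np.clip(I[y:y+50,x:x+40,::-1]*1.5,0,255).astype(np.uint8),None,fx=10,fy=10,interpolation=cv2.INTER_CUBIC)
cv2.imwrite("pics/f.png",np.hstack([a(S,248,145),a(T,244,162)]))
E
```

```text
11.9167 [0.5595 0.004  0.1501] [-1.   0.1 -1.8]
```

View pics/f.png

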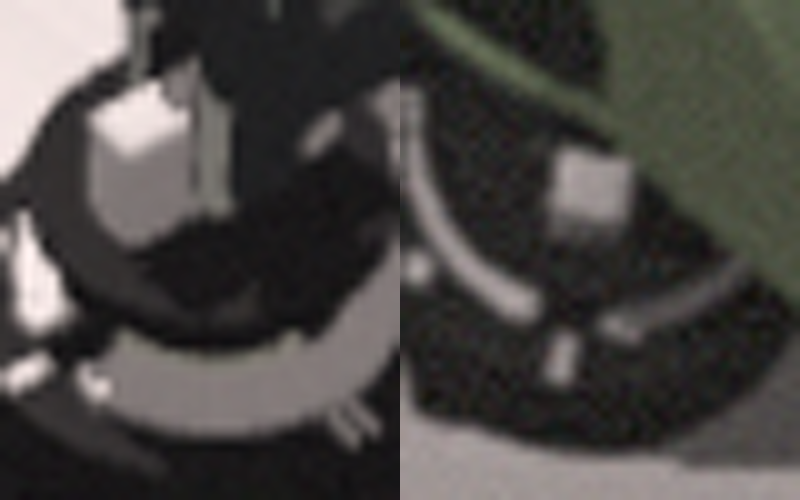

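```bash
python3 - <<'E'
from h import *
from scipy.optimize import least_squares
d=np.array([np.cos(np.radians(-8.8)),np.sin(np.radians(-8.8)),0])
ps=(248+11.0-.45,145+14.0-.45);pt=(244+19.0-.45,162+21.5-.45)
x,g=tri(ps,pt);print(x,g,x+.028*d)
print("side",plane("side",[ps],.149)[0]+.028*d,"mouth .5619 .0027");print("top",plane("top",[pt],.149)[0]+.028*d,"mouth .5627 .0038")
def fixR(n,pix,z):
    p=plane(n,pix,z)[:,:2]
    r=least_squares(lambda c:np.hypot(*(p-c).T)-.0397,[.563,.003]);print(n,r.x.round(4),(r.fun*1e3).round(1))
fixR("top",[(244+(x-400)/10-.45,162+y/10-.45) for x,y in((415,150),(432,210),(465,260),(520,305),(625,315),(690,290))],.117)
fixR("side",[(248+x/10-.45,145+y/10-.45) for x,y in((40,130),(60,95),(90,72),(28,165))],.119)
E
```

```text
[0.53450183 0.00756366 0.14654048] 0.00011656874831687721 [0.56217223 0.00328006 0.14654048]
side [0.56050559 0.00173028 0.149     ] mouth .5619 .0027
top [0.56172463 0.00332766 0.149     ] mouth .5627 .0038
top [0.5586 0.0048] [-0.5 -0.5 -0.   1.2 -0.  -0.9]
side [0.562  0.0025] [-0.4  0.3 -0.1  0.2]
```

```bash
python3 - <<'E'
from h import *
for zz in np.arange(.1475,.1259,-.0025):
    move_straight([.5598,.0042,float(zz)],None,.03);s=state();print(round(s["time"],2),round(float(zz),4),s["position"].round(4),s["wrist_force"].round(1),s["ft_torque"].round(2))
    if np.linalg.norm(s["wrist_force"])>10: break
E
```

```text
12.47 0.1475 [0.5597 0.0042 0.1473] [-0.1  0.1 -1.3] [ 0.02 -0.04  0.04]
12.72 0.145 [0.5597 0.0042 0.1448] [ 0.  -0.1 -1.2] [-0.03 -0.01  0.01]
12.97 0.1425 [0.5597 0.0042 0.1423] [-0.   0.3 -1.8] [-0.04  0.03  0.06]
13.22 0.14 [0.5597 0.0042 0.1399] [ 0.3  0.4 -1.8] [ 0.01 -0.04  0.04]
13.47 0.1375 [0.5597 0.0042 0.1373] [ 0.5  0.5 -1.6] [-0.02  0.02  0.  ]
13.72 0.135 [0.5597 0.0042 0.1349] [-0.9  0.8 -1.3] [-0.02  0.05  0.01]
13.97 0.1325 [0.5597 0.0042 0.1323] [ 0.2  0.1 -1.2] [ 0.01  0.01 -0.04]
14.22 0.13 [0.5597 0.0042 0.1299] [-0.1  0.3 -1.8] [ 0.01 -0.01  0.01]
14.47 0.1275 [0.5598 0.0042 0.1274] [-0.5 -0.4 -1.8] [-0.05 -0.02  0.05]
```

No contact all the way past the lug and blade levels. I'll go on gently until the cap touches the flange.

```bash
python3 - <<'E'
from h import *
for zz in np.arange(.1268,.1215,-.0007):
    move_straight([.5598,.0042,float(zz)],None,.015);s=state();f=s["wrist_force"];print(round(s["time"],2),round(float(zz),4),s["position"].round(4),f.round(1),s["ft_torque"].round(2))
    if np.linalg.norm(f)>9: break
dwell(.2);s=state();print(s["wrist_force"],s["position"])
S=avg("side",2);T=avg("top",2)
a=lambda I,x,y:cv2.resize(np.clip(I[y:y+60,x:x+60,::-1]*1.5,0,255).astype(np.uint8),None,fx=6,fy=6,interpolation=cv2.INTER_CUBIC)
cv2.imwrite("pics/g.png",np.hstack([a(S,240,150),a(T,235,160)]))
E
```

```text
14.72 0.1268 [0.5598 0.0043 0.1273] [-3.4  0.6  9.9] [-0.3   0.79 -0.06]
[-4.15834557 -0.79803287 10.64640912] [0.55979734 0.00426557 0.12728297]
```

View pics/g.png

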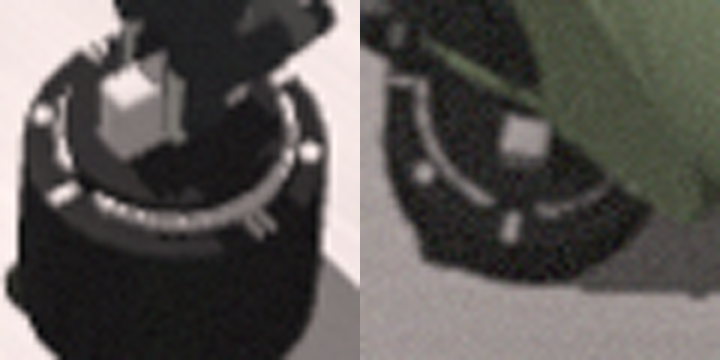

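The lid is seated. Contact came at TCP z 0.127, where fully down should be; the cap is flush with an even steel ring all round, and the bar points at the entry rib (top crop 512,225). Now I'll twist clockwise about the lid axis in small steps, watching the force.

```bash
cat > tw.py <<'E'
from h import *
import sys
T0=np.array([.5598,.0042]);off=.00255
u=lambda a:np.array([np.cos(np.radians(a)),np.sin(np.radians(a))])
C=T0+off*u(-8.8)
def pose(t,z=.1268):
    a=-8.8-t;p=C-off*u(a);return [float(p[0]),float(p[1]),z],Q(a+180)
def run(ts):
    for t in ts:
        movep(*pose(t));s=state();f=s["wrist_force"]
        print(round(s["time"],2),t,s["position"].round(4),f.round(1),s["ft_torque"].round(2),round(s["opening"],4),s["ee_rot"].round(3))
        if np.linalg.norm(f)>25: print("STOP");return False
    return True
if __name__=="__main__": run(eval(sys.argv[1]))
E
python3 tw.py "[3,6,9,12]"
```

```text
15.37 3 [0.5601 0.0044 0.1273] [-0.  -1.   7.6] [-0.2   0.29 -0.11] 0.0148 [ 0.     0.103  0.995 -0.   ]
15.62 6 [0.5602 0.0045 0.1273] [-0.3 -0.2  6.6] [-0.28  0.18 -0.05] 0.0147 [ 0.     0.129  0.992 -0.   ]
15.87 9 [0.5602 0.0046 0.1273] [-0.5 -0.3  9. ] [-0.43  0.18 -0.12] 0.0145 [ 0.     0.155  0.988 -0.   ]
16.12 12 [0.5602 0.0047 0.1273] [-0.7 -0.8  7.7] [-0.36  0.25 -0.14] 0.0146 [ 0.     0.181  0.984 -0.   ]
```

Turning smoothly at low force, so I'll continue.

```bash
python3 tw.py "[15,18,21,24,27,30,33,36,39,42,44,46]"; python3 - <<'E'
from h import *
dwell(.2);s=state();print(s["time"],s["position"].round(4),s["wrist_force"],s["ft_torque"],s["opening"])
S=avg("side",2);T=avg("top",2);np.savez("av4.npz",S=S,T=T)
a=lambda I,x,y:cv2.resize(np.clip(I[y:y+60,x:x+66,::-1]*1.5,0,255).astype(np.uint8),None,fx=6,fy=6,interpolation=cv2.INTER_CUBIC)
cv2.imwrite("pics/i.png",np.hstack([a(S,236,145),a(T,232,155)]))
cv2.imwrite("pics/i_full.png",np.vstack([np.hstack([S,T])[:,:,::-1]]).clip(0,255).astype(np.uint8)[::1,:, :] if 0 else cv2.resize(np.hstack([S,T])[:,:,::-1].astype(np.uint8),(800,300)))
E
```

```text
16.37 15 [0.5603 0.0047 0.1273] [-0.7 -0.5  7.6] [-0.45  0.17 -0.1 ] 0.0147 [ 0.     0.207  0.978 -0.   ]
16.62 18 [0.5603 0.0048 0.1273] [-0.9 -1.2  8.1] [-0.49  0.31 -0.15] 0.015 [ 0.     0.232  0.973 -0.   ]
16.87 21 [0.5604 0.0049 0.1273] [-0.8 -1.5  7.5] [-0.54  0.32 -0.16] 0.0149 [ 0.     0.257  0.966 -0.   ]
17.12 24 [0.5604 0.005  0.1273] [-0.7 -1.5  8.1] [-0.51  0.46 -0.16] 0.015 [ 0.     0.283  0.959 -0.   ]
17.37 27 [0.5605 0.0051 0.1273] [-0.9 -1.4  8.8] [-0.54  0.44 -0.13] 0.015 [ 0.     0.308  0.951 -0.   ]
17.62 30 [0.5605 0.0052 0.1273] [-1.2 -0.7  8.9] [-0.54  0.46 -0.13] 0.015 [ 0.     0.332  0.943 -0.   ]
17.87 33 [0.5606 0.0053 0.1273] [-1.4 -1.5  8.8] [-0.53  0.52 -0.19] 0.0147 [ 0.     0.357  0.934 -0.   ]
18.12 36 [0.5607 0.0054 0.1273] [-2.4 -1.4  9.9] [-0.51  0.55 -0.12] 0.0153 [ 0.     0.381  0.924 -0.   ]
18.37 39 [0.5608 0.0055 0.1273] [-0.8 -1.5  8.8] [-0.56  0.56 -0.12] 0.0153 [ 0.     0.405  0.914 -0.   ]
18.62 42 [0.5609 0.0056 0.1273] [-1.9 -1.9  9. ] [-0.48  0.61 -0.1 ] 0.0147 [ 0.     0.429  0.903 -0.   ]
18.87 44 [0.5609 0.0056 0.1273] [-2.1 -2.2  9.6] [-0.56  0.66 -0.1 ] 0.0152 [ 0.     0.445  0.896 -0.   ]
19.12 46 [0.561  0.0056 0.1273] [-2.7 -2.8  9.1] [-0.53  0.68 -0.03] 0.015 [ 0.     0.46   0.888 -0.   ]
19.3167 [0.561  0.0056 0.1273] [-1.36728894 -2.48258388  9.20015398] [-0.49146044  0.68724108 -0.04766055] 0.014737292961159916
```

View pics/i.png

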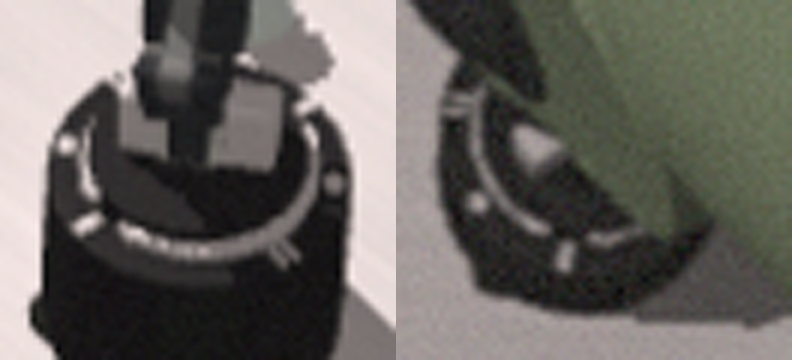

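View pics/i_full.png

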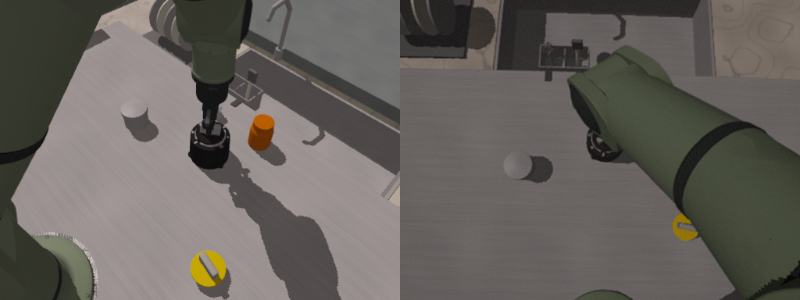

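The bar now lines up with the studs (side crop: 68,142 and 333,182), the cap is flush, and the dabba and jar are where they were. I'll check the angle and centring with numbers.

```bash
python3 - <<'E'
from h import *
q=lambda x,y:(236+x/6-.42,145+y/6-.42)
for nm,A,B,z in(("bar foot",(120,155),(275,170),.096),("bar top",(122,78),(280,85),.126),("studs",(68,142),(333,182),.09)):
    p=plane("side",[q(*A),q(*B)],z);v=p[1]-p[0];print(nm,np.degrees(np.arctan2(v[1],v[0])),np.hypot(*v[:2]),p[:,:2].mean(0))
i0=np.load("av.npz");i1=np.load("av4.npz")
for n,k,b in(("side","S",(318,145,352,193)),("side","S",(155,127,192,168)),("side","S",(270,128,288,140)),("top","T",(130,190,172,232))):
    x0,y0,x1,y1=b;print(n,b,np.abs(i0[k]-i1[k])[y0:y1,x0:x1].mean())
E
```

```text
bar foot -50.904576570579486 0.05489592740817249 [ 0.55652025 -0.00124265]
bar top -47.042483267719625 0.05457665453941691 [0.56445093 0.00648229]
studs -54.918579499142965 0.09563227768895924 [0.56115585 0.00183779]
side (318, 145, 352, 193) 5.695006127450981
side (155, 127, 192, 168) 7.789112283014722
side (270, 128, 288, 140) 84.5829475308642
top (130, 190, 172, 232) 10.265873015873016
```

```bash
python3 - <<'E'
from h import *
i0=np.load("av.npz")["S"];S=np.mean([camera("side").astype(float) for _ in range(4)],0)
a=lambda I,x,y,w,h,f:cv2.resize(np.clip(I[y:y+h,x:x+w,::-1]*1.5,0,255).astype(np.uint8),(400,400),interpolation=cv2.INTER_CUBIC)
cv2.imwrite("pics/j.png",np.hstack([np.vstack([a(i0,262,120,40,40,0)])[:400],a(S,262,120,40,40,0)]))
cv2.imwrite("pics/k.png",cv2.resize(np.clip(S[150:180,250:290,::-1]*2,0,255).astype(np.uint8),(800,600),interpolation=cv2.INTER_CUBIC))
E
```

View pics/j.png

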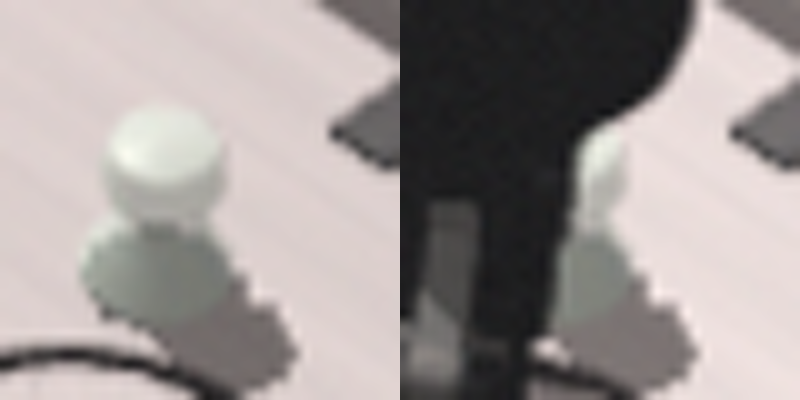

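View pics/k.png

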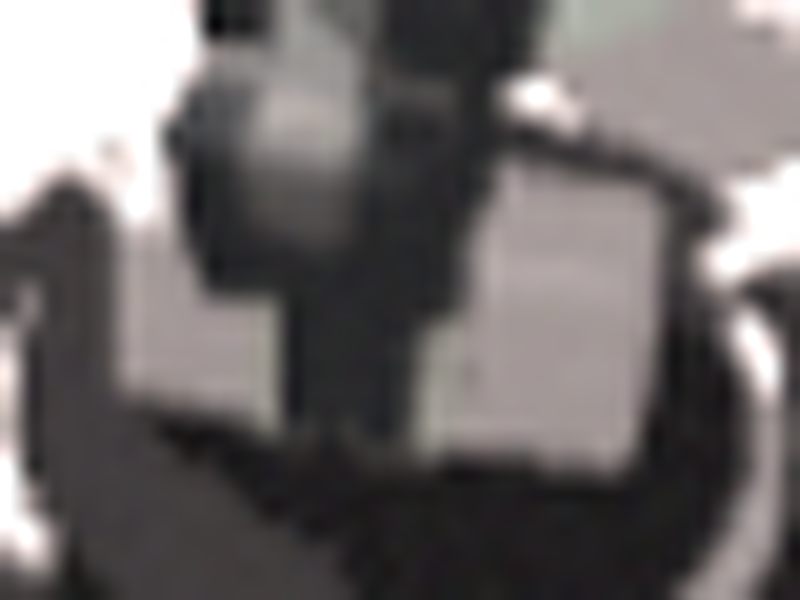

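```bash
python3 - <<'E'
from h import *
p=plane("side",[(250+115/20-.48,150+400/20-.48),(250+640/20-.48,150+475/20-.48)],.096);v=p[1]-p[0];a=np.degrees(np.arctan2(v[1],v[0]));n=np.array([v[1],-v[0]])/np.hypot(*v[:2])
n=n if n@(calibration("side")["cam_to_world"][:2,3]-p[0,:2])>0 else -n
print(a,np.hypot(*v[:2]),"centre",p[:,:2].mean(0)-.008*n)
s=state();print(s["time"],s["wrist_force"],s["opening"])
E
```

```text
-54.32671150450836 0.05623980736128274 centre [0.5633763  0.00412838]
19.7167 [-2.06079596 -1.39233328  9.77193547] 0.01490735591082658
```

```bash
python3 - <<'E'
from bench import *
job_done();print(state()["time"])
E
```

```text
the job is handed in; nothing more can be done
the job is handed in; nothing more can be done
```

The black lid is on the grinder, fully down and turned about 45° clockwise to the pulse stud. The gripper was still holding it when I handed the job in, at about 20 s of the 48 s. No verdict was reported.

**What I did:** I gripped the lid by its bar and corrected about 3 mm of sideways offset over the mouth. It went in with no contact until the cap met the flange at the expected height (about 10 N), held there briefly at entry, then turned in small steps with wrist force staying near 10 N.

**Last checks:**
- **Angle:** the bar's lower edge in the side view lies at −54.3°, against an entry direction of −8.8°, so the lid is turned 45.5°. The arm was commanded 46°.
- **Seating:** the cap is flush on the flange. Wrist force is a steady 9–10 N upward on the tool, so the lid is being pressed down.
- **Grip:** the fingers are 15 mm apart on the 16 mm bar. I had no direct reading of the grip force or of the knob's angle.
- **Bystanders:** the stopper, dabba and jar look unmoved in the side view; the stopper is partly hidden by the gripper.

**Checks that disagreed:**
- **Early bar-angle picks:** two rough picks gave −47° and −51°; a closer zoom on the lower edge gave the −54.3°.
- **Top-view cap edge while hovering:** it disagreed with the bar-end measurement by 2–3 mm before insertion. I relied on the bar end, and the contact-free insertion supported that.
- **Lid centre:** the final side-view estimate is about 2 mm from the mouth centre, inside the 4 mm limit and close to what this camera can resolve.

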